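Balance a finish sample on the domed spray stand and aim the sprayer at it

TASK

Balance the stepped wooden sample board, flat underside down and close to level, on the very top of the domed spray stand, and let go of it. Then pick up the white trigger spray bottle, hold its nozzle pointing straight at the balanced board's balance point from about 10 cm away, steady for two seconds, and stand the bottle back upright where it stood. The board must stay balanced, and the tins, bottle and cup standing round the work must stay where they are.

Things in the scene. Friction and masses are not known exactly. Their poses are not given: they have to be found in the camera images.
- sample_board: stepped board of plain wood, 130 (x) by 46 (y) mm, lying on its flat underside; 9 mm thick at the +x end, 25 mm thick over the 75 mm at the -x end (x from -65 to +10 mm). Origin: centre of the underside; z up. The thick end makes it balance 14 mm from the middle towards the thick end. Weighs about 100 g
- board_balance (a point): the board's centre of mass: on its centre line, 13.9 mm from the middle towards the thick end, 11 mm above the underside; axes as the board's
- spray_stand: spray stand, fixed to the bench: dark steel foot 104 mm across, thin post, and a grey plastic head 80 mm across (from 120 mm up) whose top is a dome, a half sphere of 40 mm radius, 200 mm tall in all. Origin: centre of the foot's underside. (Behind it a fixed thin grey panel overhangs the bench beyond x = 0.61, for y from -0.32 to 0.30, 0.27 to 0.29 m up)
- stand_top (a point): the highest point of the stand's dome, 200 mm above the bench
- spray_bottle: white trigger spray bottle, upright, 173 mm tall; body 62 mm across up to 125 mm, its axis at y = -6 mm; neck 31 mm across. Its head, 142 to 173 mm up, is 18 mm wide (x from -9 to 9 mm) and runs from y = -35 to +37 mm: pinch it from above across this width, over the body's axis. Fixed trigger under it at y = 4 to 22 mm. Origin: underside; z up, +y the way the nozzle points; about 280 g
- nozzle (a point): the nozzle's tip, at the front of the bottle's head: 37 mm ahead of the bottle's origin (+y) and 158 mm above its underside; its axes are the bottle's, it sprays along +y
- dripped_tin: bystander: small pale paint tin with dark drips, 72 mm across, 71 tall, standing loose on the bench. Origin: centre of its underside
- plain_tin: bystander: plain pale paint tin, 75 mm across, 90 tall, standing loose on the bench. Origin: centre of its underside
- plastic_bottle: bystander: plain white plastic bottle, 66 mm across, 124 tall with its cap, standing loose on the bench. Origin: centre of its underside
- clear_cup: bystander: empty clear mixing cup, 75 mm across at the rim, 100 tall, standing loose on the bench. Origin: centre of its underside

How it is judged:
On the way, in this order (a step that is already met when the one before it is completed fails the run):
1. the board lies balanced on the dome, let go and at rest (horizontal distance between board_balance and stand_top below 0.015 m and height (world z) of board_balance between 0.198 and 0.225 m and angle between sample_board's own z axis and vertical below 0.25 rad and contact force between sample_board and spray_stand above 0.2 N and contact force between sample_board and the fingers below 0.05 N and linear speed of sample_board below 0.02 m/s and angular speed of sample_board below 0.25 rad/s), for 0.4 s.
2. the lifted spray bottle, held by the fingers and still, points its nozzle at the balanced board's balance point (line of spray within 22 mm sideways and up or down, 50 to 160 mm away) for 1.5 s (y of board_balance in the frame of nozzle between 0.05 and 0.16 m and x of board_balance in the frame of nozzle between -0.022 and 0.022 m and z of board_balance in the frame of nozzle between -0.022 and 0.022 m and height (world z) of spray_bottle above 0.01 m and contact force between spray_bottle and the fingers above 0.5 N and linear speed of spray_bottle below 0.03 m/s and horizontal distance between board_balance and stand_top below 0.015 m and height (world z) of board_balance between 0.198 and 0.225 m and angle between sample_board's own z axis and vertical below 0.25 rad and contact force between sample_board and spray_stand above 0.2 N), for 1.5 s.
At the end, for the whole second after the job is handed in: the board rests on the dome only, balance point within 15 mm of the dome's top in plan, tilted less than 0.25 rad, underside down, at rest and let go; the spray bottle stands upright on the bench within 50 mm of where it stood, at rest and let go (all of step 1 and distance of spray_bottle from where it was at the start of the episode below 0.05 m and angle between spray_bottle's own z axis and vertical below 0.1 rad and height (world z) of spray_bottle between -0.006 and 0.006 m and linear speed of spray_bottle below 0.02 m/s and contact force between spray_bottle and the fingers below 0.05 N); the robot touches nothing.
It fails at once if the bystander dripped tin is moved more than 30 mm (distance of dripped_tin from where it was at the start of the episode above 0.03 m).
It fails at once if the bystander plain tin is moved more than 30 mm (distance of plain_tin from where it was at the start of the episode above 0.03 m).
It fails at once if the bystander plastic bottle is moved more than 30 mm (distance of plastic_bottle from where it was at the start of the episode above 0.03 m).
It fails at once if the bystander clear cup is moved more than 30 mm (distance of clear_cup from where it was at the start of the episode above 0.03 m).
It also fails if it takes over 72 s, if anything falls off the work surface, if the arm or the gripper's body presses on something with over 40 N, if the wrist force passes 120 N, or if a joint passes its speed limit or range.

ROBOT

A 6-joint arm with a two-finger parallel gripper is mounted at the origin on a cart in front of the work surface, level with it; the furniture and walls round the work are solid. World frame = base frame: x ahead of the robot, y to its left, z up, the work surface at z = 0. Lengths are in m, angles in rad, forces in N, time in s.
With the tool pointing down it reaches from about 0.3 to 0.875 m from the base axis. Payload 6.4 kg.
Tool frame: the origin (TCP) lies midway between the tips of the shut fingers; the grasp point (between the pads) lies 19 mm behind it; z points along the fingers, y is the line along which they close (so a half turn about z gives the same grasp; the last joint's range is limited). The gripper opens to 85 mm and grips with 20 to 120 N. Pads are 22 mm wide; open, the fingers measure 114 mm over their backs; the gripper's body (76 mm by 85 mm) begins 54 mm behind the grasp point. The pads swing forward as they close: fully open they stand 13 mm farther back than shut.
Start: joints at [-1.355, 0.181, 1.607, -0, 1.354, -0.206], TCP at [0.235, -0.525, 0.231] pointing down, gripper open.
Joint ranges: [-2.99, 2.99], [-0.89, 2.07], [0.3, 2.58], [-1.14, 4.28], [0, 2.63], [-3.12, 3.12]. Speed limits (rad/s): [2.57, 2.57, 3.01, 3.14, 3.14, 3.14].

INTERFACE

Orientations are given as a unit quaternion [w, x, y, z].
In Python, from bench import get_obs, camera, hand_in gives the robot as it stands.
- The arm moves only by the tool carry_out, never from a script. Its argument "plan" is a list that holds one entry, the list of rows, each a list of 7 numbers: the shift along the world's x, y, z in m, then the turn, a rotation vector about the world's x, y, z in rad, then the opening, from 0 (shut) to 1 (fully open). In form: [[[x, y, z, rx, ry, rz, hand], ...]]. A call has exactly 5 rows; each row is the pose to reach, as a shift and turn from the pose commanded when the call began; what a row does not reach only later rows make up. A row lasts 1/12 s, in which the tool goes at most 41.7 mm and 7.16 degrees, less where a joint would pass 70% of its speed; a pose out of reach is approached as far as the arm can. A call with a gripper value outside its range is refused whole. The fingers move at their own pace and stop on an object; the grip force is fixed at half the most. Time passes only in rows, so rows that repeat a pose let the fingers close, or fill a call up. It gives the time, the measured TCP pose, the force, the opening and the grip force at its end, in the units of the state.
- get_obs(): the state, without advancing time (a new reading comes with each control period).
- camera(name): name is "side" or "top" or "wrist"; returns a dict with "pixels" (420x560x3 uint8, red, green, blue), "z_map" (420x560 float32, m along the optical axis (not along the pixel's ray), 0 where there is no reading), "camera_matrix" (3x3 intrinsics, pixels), "cam_to_world" (4x4, takes a point from camera to world coordinates). Camera axes: x right, y up, looking along -z (the intrinsics and any distortion apply to the point x, -y, -z); pixel columns grow to the right and rows downward; lengths in m; the calibration is good to about 2 mm. A picture is of the moment at which its call begins.
- hand_in(): hands the job in; it is judged then, once.
The state is a dict: "time_s": time; "q": joint angles; "dq": joint speeds; "joint_efforts": joint torques, N m; "eef_pos": TCP position; "eef_rot": TCP orientation; "wrist_force": force on the tool from outside, world axes, zero at the start; "torque": the same for the moment, N m; "opening": opening from 0.0 (shut) to 1.0 (fully open); "grasp_force": force on a finger pad.
Only numpy, scipy, OpenCV 4.12 (cv2) and the standard library are available. Lean on these libraries where they do the work, as an engineer would, in place of code of your own. Each camera call takes 0.05 s, during which the arm holds its last target. There are 200 camera calls.

## Working session

There is one attempt and no reset: what is moved stays moved. The work goes in short steps, Python scripts to look and compute and a tool call to move; the robot and the scene stay as the last step left them, time stands still between calls to the robot, and variables do not carry over. Pictures are saved under pics/ and viewed, at most 10 in all, crops included, and the job is handed in when it is done.

Besides the shell and the picture viewer there is one more tool, called after "Call:" in YAML: its name, and indented under it one key for each argument. carry_out: Moves the arm, as the interface text tells. Its arguments: {"type":"object","properties":{"plan":{"type":"array","items":{"type":"array","items":{"type":"array","items":{"type":"number"}}}}},"required":["plan"]}

```bash
mkdir -p pics; cat > h.py <<'E'
import numpy as np,cv2
from bench import get_obs,camera,hand_in
def snap(n,f=None):
    c=camera(n)
    if f: cv2.imwrite(f'pics/{f}.png',c['pixels'][:,:,::-1])
    np.savez(f'/tmp/{f or n}.npz',**c); return c
def pts(c):
    K=c['camera_matrix'];z=c['z_map'];v,u=np.mgrid[:z.shape[0],:z.shape[1]]
    P=np.stack([(u-K[0,2])/K[0,0]*z,-(v-K[1,2])/K[1,1]*z,-z],-1)
    W=P@c['cam_to_world'][:3,:3].T+c['cam_to_world'][:3,3]; W[z==0]=np.nan; return W
E
python3 - <<'E'
from h import *
np.set_printoptions(precision=4,suppress=True)
ims=[]
for n in('top','side'):
    c=snap(n,n+'0'); print(n,c['camera_matrix'],c['cam_to_world'],c.keys())
o=get_obs(); print(o)
E
```

```text
top [[525.7547   0.     283.8969]
 [  0.     525.7547 209.072 ]
 [  0.       0.       1.    ]] [[-0.0117  0.9987 -0.0501  0.424 ]
 [-0.9999 -0.0122 -0.01    0.1215]
 [-0.0106  0.05    0.9987  1.1454]
 [ 0.      0.      0.      1.    ]] dict_keys(['pixels', 'z_map', 'camera_matrix', 'cam_to_world'])
side [[447.0582   0.     276.0328]
 [  0.     447.0582 212.2161]
 [  0.       0.       1.    ]] [[-0.9989 -0.0233  0.0397  0.5394]
 [ 0.0459 -0.4526  0.8905  1.0031]
 [-0.0028  0.8914  0.4532  0.5791]
 [ 0.      0.      0.      1.    ]] dict_keys(['pixels', 'z_map', 'camera_matrix', 'cam_to_world'])
{'time_s': 0.1, 'q': array([-1.3553,  0.1815,  1.6079, -0.    ,  1.3538, -0.2063]), 'dq': array([-0.0007, -0.0017, -0.0038, -0.001 ,  0.0024,  0.0001]), 'joint_efforts': array([  0.0009, -44.5874, -35.2237,  -0.0002,   0.0041,   0.    ]), 'eef_pos': array([ 0.2353, -0.5241,  0.2305]), 'eef_rot': array([-0.0008,  0.9778,  0.2093, -0.    ]), 'wrist_force': array([-0.0606,  0.2623, -0.5037]), 'torque': array([-0.0018,  0.0398, -0.0415]), 'grasp_force': 0.0, 'opening': 0.9977997919145621}
```

View pics/top0.png

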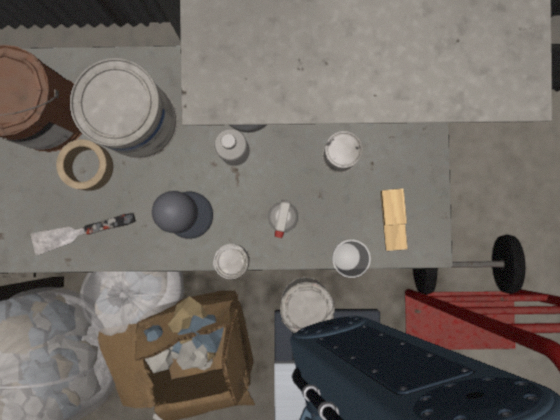

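View pics/side0.png

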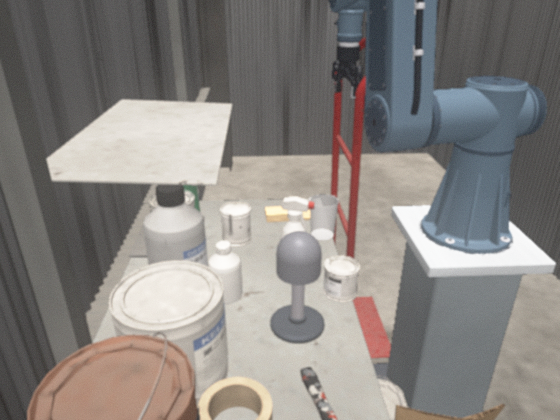

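The top view shows the stand dome at (175,212), and the spray bottle at (283,218) with its red nozzle at about (279,235), towards the robot. The board is at (395,220). The cup is at (351,258), the tins at (343,150) and (231,261), and the plastic bottle at (231,146). The side view agrees. Next I'll measure with depth.

```bash
python3 - <<'E'
from h import *
np.set_printoptions(precision=4,suppress=True)
T=dict(np.load('/tmp/top0.npz'));S=dict(np.load('/tmp/side0.npz'))
WT,WS=pts(T),pts(S)
def reg(W,x0,x1,y0,y1,z0,z1): 
    m=(W[...,0]>x0)&(W[...,0]<x1)&(W[...,1]>y0)&(W[...,1]<y1)&(W[...,2]>z0)&(W[...,2]<z1);return m
for n,(u,v) in dict(stand=(175,212),bot=(283,218),red=(279,235),board=(395,205),board2=(396,237),cup=(351,258),tin1=(343,150),tin2=(231,261),pb=(229,141),bench=(430,180)).items(): print(n,WT[v,u])
b=WT[212-0,175]; 
# board
c=WT[220,395]
for nm,W in(('top',WT),('side',WS)):
    for z0,z1 in((.005,.016),(.019,.032)):
        m=reg(W,c[0]-.1,c[0]+.1,c[1]-.06,c[1]+.05,z0,z1); p=W[m]
        r=cv2.minAreaRect(p[:,:2].astype(np.float32)*1000); print(nm,'board',z0,len(p),r,p[:,2].mean(),np.median(p,0))
    s=WT[212,175]
    m=reg(W,s[0]-.08,s[0]+.08,s[1]-.08,s[1]+.08,.165,.21);p=W[m]
    A=np.c_[2*p,np.ones(len(p))];x=np.linalg.lstsq(A,(p**2).sum(1),rcond=None)[0]
    print('dome',x[:3],np.sqrt(x[3]+x[:3]@x[:3]),p[:,2].max())
    s=WT[218,283]
    m=reg(W,s[0]-.08,s[0]+.08,s[1]-.05,s[1]+.05,.145,.185);p=W[m]
    r=cv2.minAreaRect(p[:,:2].astype(np.float32)*1000);print(nm,'head',len(p),r,p[:,2].max(),p.mean(0))
E
python3 - <<'E'
import cv2,numpy as np
a=cv2.imread('pics/top0.png')
x=cv2.resize(a[180:260,240:320],(400,400),interpolation=cv2.INTER_CUBIC)
y=cv2.resize(a[180:260,360:440],(400,400),interpolation=cv2.INTER_CUBIC)
cv2.imwrite('pics/crop0.png',np.hstack([x,y]))
E
```

```text
stand [0.4687 0.3284 0.1956]
bot [0.4564 0.1331 0.1685]
red [0.4249 0.141  0.1657]
board [ 0.4861 -0.1046  0.0221]
board2 [ 0.4178 -0.1078  0.0093]
cup [ 0.3735 -0.0112  0.0011]
tin1 [0.5953 0.011  0.0874]
tin2 [0.373  0.2418 0.0665]
pb [0.6099 0.2376 0.1253]
bench [ 0.5408 -0.186   0.0017]
top board 0.005 605 ((455.16864013671875, -108.03645324707031), (195.44467163085938, 107.23426055908203), 0.2850797474384308) 0.008902648381467837 [ 0.4199 -0.1039  0.0087]
top board 0.019 768 ((482.21319580078125, -100.97514343261719), (74.91859436035156, 46.94147491455078), 4.06683874130249) 0.024934587381784893 [ 0.4819 -0.1002  0.0249]
dome [0.4709 0.3402 0.161 ] 0.03891455429619946 0.20312562452057326
top head 355 ((455.50146484375, 136.0481414794922), (17.95662498474121, 71.49452209472656), 77.3795394897461) 0.1755288181620529 [0.4553 0.136  0.1674]
side board 0.005 127 ((453.247314453125, -90.36155700683594), (130.28115844726562, 47.865631103515625), 12.918452262878418) 0.009872991537408901 [ 0.4723 -0.0777  0.0092]
side board 0.019 184 ((489.3621520996094, -97.35611724853516), (51.47443771362305, 58.45035934448242), 86.26273345947266) 0.024113728962854596 [ 0.4918 -0.0904  0.0245]
dome [0.4702 0.3419 0.1611] 0.03905009904122688 0.20088853772955723
side head 388 ((454.2505187988281, 139.68942260742188), (19.95993423461914, 71.05317687988281), 75.76205444335938) 0.17358673496017613 [0.4562 0.1439 0.1599]
```

View pics/crop0.png

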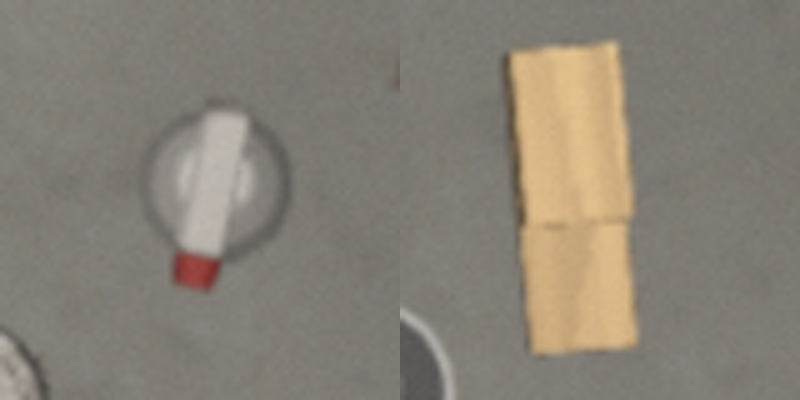

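The crop shows the nozzle's red tip at the lower end of the head, so it sprays along about (-0.976, 0.218). The board's thick end is at the top (+x), at a yaw of about 4°. Its balance point is near (0.4686, -0.102), and the dome top is near (0.4705, 0.341). I'll move above the board now.

Call:
carry_out:
  plan:
    - [[0.02,0.036,0,0,0,-0.035,0.8],[0.04,0.072,0,0,0,-0.07,0.8],[0.06,0.108,0,0,0,-0.105,0.8],[0.08,0.144,0,0,0,-0.14,0.8],[0.1,0.18,0,0,0,-0.175,0.8]]

```text
time_s: 0.52
eef_pos: [0.3357, -0.3427, 0.2308]
eef_rot: [-0.0, 0.993, 0.122, -0.0]
wrist_force: [1.6, -0.8, 0.6]
opening: 0.8
grasp_force: 0.0
```

Call:
carry_out:
  plan:
    - [[0.02,0.036,-0.01,0,0,-0.035,0.8],[0.04,0.072,-0.02,0,0,-0.07,0.8],[0.06,0.108,-0.03,0,0,-0.105,0.8],[0.08,0.144,-0.04,0,0,-0.14,0.8],[0.1,0.18,-0.05,0,0,-0.175,0.8]]

```text
time_s: 0.93
eef_pos: [0.4341, -0.1656, 0.1816]
eef_rot: [0.0, 0.999, 0.035, 0.0]
wrist_force: [0.9, -0.4, -0.2]
opening: 0.801
grasp_force: 0.0
```

Call:
carry_out:
  plan:
    - [[0.017,0.03,0,0,0,0,0.8],[0.033,0.06,0,0,0,0,0.8],[0.033,0.063,0,0,0,0,0.8],[0.033,0.063,0,0,0,0,0.8],[0.033,0.063,0,0,0,0,0.8]]

```text
time_s: 1.35
eef_pos: [0.4665, -0.1046, 0.1819]
eef_rot: [0.0, 0.999, 0.036, -0.0]
wrist_force: [-1.1, -0.7, -0.4]
opening: 0.795
grasp_force: 0.0
```

```bash
cat >> h.py <<'E'
def yaw(o):
    from scipy.spatial.transform import Rotation as R
    q=o['eef_rot'];r=R.from_quat([q[1],q[2],q[3],q[0]]).as_matrix();return np.degrees(np.arctan2(r[1,0],r[0,0])),r[:,2]
E
python3 - <<'E'
from h import *
np.set_printoptions(precision=4,suppress=True)
o=get_obs();print(o['time_s'],o['eef_pos'],yaw(o),o['q'],o['opening'])
c=snap('wrist','w1');W=pts(c)
m=(np.abs(W[...,0]-.47)<.1)&(np.abs(W[...,1]+.1)<.07)
for z0,z1 in((.005,.016),(.019,.032)):
    k=m&(W[...,2]>z0)&(W[...,2]<z1);r=cv2.minAreaRect(W[k][:,:2].astype(np.float32)*1000);print(k.sum(),r,W[k][:,2].mean())
E
```

```text
1.35 [ 0.4665 -0.1046  0.1819] (np.float64(4.181765836265633), array([-0.0007, -0.0002, -1.    ])) [-0.4692  0.0142  1.8936 -0.0005  1.2344  1.0288] 0.7954340531104719
2288 ((455.7323913574219, -103.43087005615234), (129.74171447753906, 45.767921447753906), 3.469217300415039) 0.00860584307402551
4421 ((482.8212890625, -101.23574829101562), (74.84980010986328, 46.04913330078125), 3.996213436126709) 0.024726978627183586
```

View pics/w1.png

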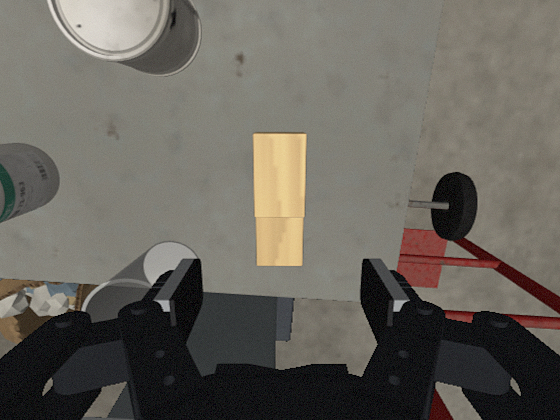

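The wrist view shows the board straight between the fingers, from (253,133) to (303,266). Wrist and top cameras agree on the CoM to within 1 mm: (0.469, -0.102). I'll descend in stages.

Call:
carry_out:
  plan:
    - [[0.001,0,-0.03,0,0,0,0.8],[0.001,0,-0.06,0,0,0,0.8],[0.001,0,-0.09,0,0,0,0.8],[0.001,0,-0.12,0,0,0,0.8],[0.001,0,-0.13,0,0,0,0.8]]

```text
time_s: 1.82
eef_pos: [0.4645, -0.1049, 0.0484]
eef_rot: [-0.001, 0.999, 0.035, -0.003]
wrist_force: [-1.1, 0.7, -0.9]
opening: 0.8
grasp_force: 0.0
```

```bash
python3 - <<'E'
from h import *
o=get_obs();print(o['time_s'],o['eef_pos'],yaw(o),o['opening'],o['dq'].round(3),o['wrist_force'])
E
```

```text
1.8167 [ 0.46448784 -0.10487803  0.04836099] (np.float64(3.9571316395578284), array([-0.00576214,  0.00267071, -0.99997983])) 0.8000401720759801 [ 0.007  0.188  0.004  0.002 -0.194  0.002] [-1.08649302  0.73052931 -0.87038134]
```

Call:
carry_out:
  plan:
    - [[0.003,0.002,-0.015,0,0,0,0.8],[0.003,0.002,-0.03,0,0,0,0.8],[0.003,0.002,-0.036,0,0,0,0.8],[0.003,0.002,-0.036,0,0,0,0.8],[0.003,0.002,-0.036,0,0,0,0.8]]

```text
time_s: 2.23
eef_pos: [0.4709, -0.1034, 0.0167]
eef_rot: [0.0, 0.999, 0.035, 0.0]
wrist_force: [0.4, -0.4, 0.5]
opening: 0.798
grasp_force: 0.0
```

```bash
python3 - <<'E'
from h import *
snap('wrist')
o=get_obs();print(o['time_s'],o['eef_pos'],yaw(o),o['opening'],o['dq'].round(3),o['wrist_force'])
E
```

```text
2.2833 [ 0.4713458  -0.10343589  0.01716009] (np.float64(4.074460094074507), array([ 1.21587849e-03, -6.65345545e-04, -9.99999039e-01])) 0.8004247231959171 [ 0.007 -0.01  -0.001 -0.    -0.005  0.002] [ 0.3885908  -0.2790247  -0.30580757]
```

Call:
carry_out:
  plan:
    - [[-0.002,0.001,-0.006,0,0,0,0.8],[-0.002,0.001,-0.012,0,0,0,0.8],[-0.002,0.001,-0.012,0,0,0,0.8],[-0.002,0.001,-0.012,0,0,0,0.8],[-0.002,0.001,-0.012,0,0,0,0.8]]

```text
time_s: 2.7
eef_pos: [0.4688, -0.1016, 0.0042]
eef_rot: [-0.0, 0.999, 0.036, -0.0]
wrist_force: [0.2, 1.3, -0.7]
opening: 0.798
grasp_force: 0.0
```

Call:
carry_out:
  plan:
    - [[0,0,0,0,0,0,0.5],[0,0,0,0,0,0,0.4],[0,0,0,0,0,0,0.3],[0,0,0,0,0,0,0.2],[0,0,0,0,0,0,0.2]]

```text
time_s: 3.12
eef_pos: [0.4692, -0.1018, 0.0046]
eef_rot: [0.0, 0.999, 0.036, 0.0]
wrist_force: [-1.4, 0.1, 6.6]
opening: 0.524
grasp_force: 62.1
```

```bash
python3 - <<'E'
from h import *
c=snap('wrist','w2')
o=get_obs();print(o['time_s'],o['eef_pos'],yaw(o),o['opening'],o['dq'].round(3),o['wrist_force'],o['grasp_force'])
E
```

```text
3.1667 [ 0.46923042 -0.1018124   0.00465537] (np.float64(4.119339903823007), array([ 8.80219634e-04, -3.72177695e-04, -9.99999543e-01])) 0.5231792145218237 [ 0.001  0.001 -0.001 -0.001 -0.002  0.001] [-0.09192217  1.32535089  5.07770587] 62.05897333100438
```

View pics/w2.png

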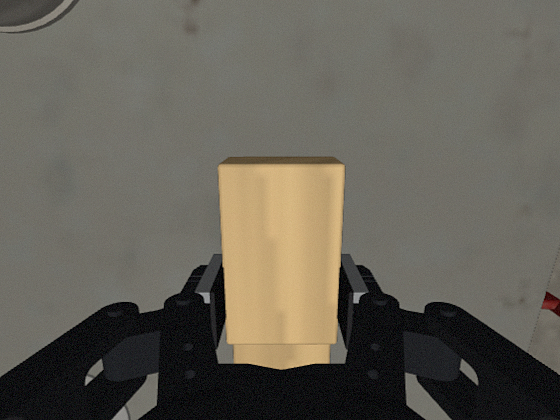

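The board is gripped square, with the pads on its thick part and the step at pixel row 345. I'll lift it and carry it over to the dome.

Call:
carry_out:
  plan:
    - [[0,0,0.015,0,0,0,0.2],[0,0,0.05,0,0,0,0.2],[0,0,0.09,0,0,0,0.2],[0,0,0.13,0,0,0,0.2],[0,0,0.17,0,0,0,0.2]]

```text
time_s: 3.58
eef_pos: [0.4679, -0.1012, 0.1753]
eef_rot: [-0.0, 0.999, 0.036, -0.001]
wrist_force: [0.7, -0.6, -0.7]
opening: 0.526
grasp_force: 61.7
```

Call:
carry_out:
  plan:
    - [[0,0.015,0.03,0,0,0,0.2],[0,0.04,0.055,0,0,0,0.2],[0,0.07,0.07,0,0,0,0.2],[0,0.1,0.075,0,0,0,0.2],[0,0.135,0.075,0,0,0,0.2]]

```text
time_s: 4.0
eef_pos: [0.4695, 0.0338, 0.2511]
eef_rot: [0.001, 0.999, 0.035, 0.002]
wrist_force: [0.7, -0.2, -0.8]
opening: 0.522
grasp_force: 61.8
```

Call:
carry_out:
  plan:
    - [[0,0.035,0,0,0,0,0.2],[0,0.07,0,0,0,0,0.2],[0,0.105,0,0,0,0,0.2],[0,0.14,0,0,0,0,0.2],[0,0.175,0,0,0,0,0.2]]

```text
time_s: 4.42
eef_pos: [0.4681, 0.2101, 0.2487]
eef_rot: [0.0, 0.999, 0.036, -0.0]
wrist_force: [1.8, 1.0, -0.9]
opening: 0.52
grasp_force: 61.8
```

Call:
carry_out:
  plan:
    - [[0.001,0.035,0,0,0,0,0.2],[0.001,0.07,0,0,0,0,0.2],[0.001,0.1,0,0,0,0,0.2],[0.001,0.12,0,0,0,0,0.2],[0.001,0.13,0,0,0,0,0.2]]

```text
time_s: 4.83
eef_pos: [0.4688, 0.3408, 0.2483]
eef_rot: [-0.0, 0.999, 0.037, -0.001]
wrist_force: [0.9, 0.5, -0.4]
opening: 0.522
grasp_force: 61.8
```

Call:
carry_out:
  plan:
    - [[0,0,-0.01,0,0,0,0.2],[0,0,-0.02,0,0,0,0.2],[0,0,-0.03,0,0,0,0.2],[0,0,-0.03,0,0,0,0.2],[0,0,-0.03,0,0,0,0.2]]

```text
time_s: 5.25
eef_pos: [0.4693, 0.3368, 0.2176]
eef_rot: [0.001, 0.999, 0.035, -0.001]
wrist_force: [0.2, 0.3, -1.5]
opening: 0.527
grasp_force: 61.8
```

```bash
python3 - <<'E'
from h import *
np.set_printoptions(precision=4,suppress=True)
T=snap('top','top1');S=snap('side','side1')
o=get_obs();print(o['time_s'],o['eef_pos'],yaw(o),o['opening'],o['dq'].round(3),o['wrist_force'],o['grasp_force'])
for c in(T,S):
    W=pts(c);p=W[(abs(W[...,0]-.47)<.08)&(abs(W[...,1]-.341)<.08)&(W[...,2]>.165)&(W[...,2]<.205)]
    A=np.c_[2*p,np.ones(len(p))];x=np.linalg.lstsq(A,(p**2).sum(1),rcond=None)[0];print('dome',len(p),x[:3],np.sqrt(x[3]+x[:3]@x[:3]))
a=np.hstack([cv2.resize(T['pixels'][150:290,110:250],(400,400),interpolation=cv2.INTER_CUBIC),cv2.resize(S['pixels'][150:290,230:370],(400,400),interpolation=cv2.INTER_CUBIC)])
cv2.imwrite('pics/c1.png',a[:,:,::-1])
E
```

```text
5.35 [0.4702 0.3376 0.2193] (np.float64(4.038803288897841), array([ 0.0002, -0.    , -1.    ])) 0.522800103877561 [ 0.007 -0.008 -0.012  0.002  0.001 -0.   ] [-0.4712  0.185  -1.3567] 61.8482899479568
dome 154 [0.471  0.3384 0.1621] 0.03754052513796534
dome 1138 [0.4702 0.3419 0.1613] 0.038824725714849864
```

View pics/c1.png

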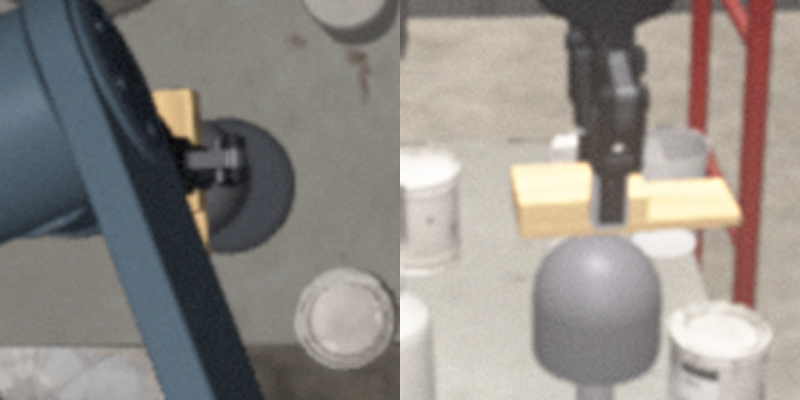

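The crop shows the board level over the dome; in the side view the dome's top is at (597,236), under the fingers at (610,205). Now I'll measure the board and dome relative to each other in each camera.

```bash
python3 - <<'E'
from h import *
from scipy.optimize import least_squares as L
np.set_printoptions(precision=4,suppress=True)
for f in('top0','side0','side1'):
    W=pts(dict(np.load(f'/tmp/{f}.npz')));p=W[(abs(W[...,0]-.47)<.07)&(abs(W[...,1]-.341)<.07)&(W[...,2]>.168)&(W[...,2]<.206)]
    s=L(lambda c:np.linalg.norm(p-c[:3],axis=1)-.04,[.47,.34,.16],loss='soft_l1',f_scale=.001);print(f,s.x,np.std(s.fun))
W=pts(dict(np.load('/tmp/side1.npz')))
m=(abs(W[...,0]-.46)<.09)&(abs(W[...,1]-.34)<.05)&(W[...,2]>.208)&(W[...,2]<.245);p=W[m]
for z0,z1 in((.218,.227),(.236,.244)):
    q=p[(p[:,2]>z0)&(p[:,2]<z1)];print(z0,len(q),q.min(0),q.max(0),np.percentile(q,[2,98],axis=0))
f=p[(p[:,2]>.218)&(p[:,2]<.236)&(p[:,0]>.49)];print('face y',np.median(f,0),len(f))
t=p[(p[:,2]>.236)];print('thick',cv2.minAreaRect(t[:,:2].astype(np.float32)*1000),np.median(t,0))
print('all',cv2.minAreaRect(p[:,:2].astype(np.float32)*1000),p[:,2].min())
W=pts(dict(np.load('/tmp/top1.npz')));p=W[(abs(W[...,0]-.5)<.04)&(abs(W[...,1]-.34)<.06)&(W[...,2]>.23)&(W[...,2]<.25)]
print('top',len(p),p.min(0),p.max(0))
E
```

```text
top0 [0.471  0.3404 0.1595] 0.0012317080265264759
side0 [0.4701 0.3412 0.16  ] 0.0009771057501235024
side1 [0.4701 0.3411 0.1601] 0.0009732651985530356
0.218 648 [0.3886 0.3082 0.218 ] [0.52   0.3697 0.227 ] [[0.3913 0.3136 0.2184]
 [0.516  0.3673 0.2265]]
0.236 489 [0.4436 0.3127 0.2361] [0.5199 0.3764 0.2438] [[0.4464 0.3175 0.2363]
 [0.5184 0.3748 0.2431]]
face y [0.5062 0.3636 0.2271] 180
thick ((481.97528076171875, 345.0060729980469), (74.80744934082031, 64.28187561035156), 3.5215046405792236) [0.4899 0.3495 0.2393]
all ((454.3462829589844, 343.6618347167969), (130.18035888671875, 65.20332336425781), 3.7659904956817627) 0.21364542370191253
top 203 [0.4643 0.3012 0.23  ] [0.5207 0.3421 0.2498]
```

Call:
carry_out:
  plan:
    - [[0.0015,0.003,-0.004,0,0,0,0.2],[0.0015,0.003,-0.008,0,0,0,0.2],[0.0015,0.003,-0.011,0,0,0,0.2],[0.0015,0.003,-0.011,0,0,0,0.2],[0.0015,0.003,-0.011,0,0,0,0.2]]

```text
time_s: 5.77
eef_pos: [0.471, 0.3413, 0.2077]
eef_rot: [0.0, 0.999, 0.036, -0.0]
wrist_force: [0.2, 0.0, -1.1]
opening: 0.525
grasp_force: 61.8
```

```bash
cat > s.py <<'E'
from h import *
np.set_printoptions(precision=4,suppress=True)
for i in range(3):
    camera('side');o=get_obs();print(o['time_s'],o['eef_pos'],yaw(o),o['opening'],o['wrist_force'],o['grasp_force'])
E
python3 s.py
```

```text
5.8167 [0.4711 0.3414 0.208 ] (np.float64(4.123758070079109), array([-0.0003, -0.0001, -1.    ])) 0.5262216311111564 [-0.5122 -0.8423 -0.6164] 61.84837929904461
5.8667 [0.4712 0.3414 0.2082] (np.float64(4.119775818406561), array([ 0., -0., -1.])) 0.526974693906598 [ 0.0301  0.4421 -0.9714] 61.84869457036257
5.9167 [0.4713 0.3415 0.2083] (np.float64(4.120578556984433), array([ 0.0003,  0.0001, -1.    ])) 0.5257283338848983 [ 0.3304  0.212  -1.2422] 61.848589070141315
```

Call:
carry_out:
  plan:
    - [[0,-0.001,-0.001,0,0,0,0.2],[0,-0.001,-0.002,0,0,0,0.2],[0,-0.001,-0.003,0,0,0,0.2],[0,-0.001,-0.003,0,0,0,0.2],[0,-0.001,-0.003,0,0,0,0.2]]

```text
time_s: 6.33
eef_pos: [0.4712, 0.3403, 0.205]
eef_rot: [0.0, 0.999, 0.036, -0.0]
wrist_force: [-0.9, -0.7, 0.1]
opening: 0.523
grasp_force: 61.8
```

```bash
python3 s.py
```

```text
6.3833 [0.4712 0.3404 0.2051] (np.float64(4.11204762042976), array([-0.0001, -0.    , -1.    ])) 0.5211315013991863 [ 0.0769  0.0812 -1.2566] 61.84892848134041
6.4333 [0.4713 0.3404 0.2052] (np.float64(4.112689218656665), array([ 0.0001,  0.0001, -1.    ])) 0.5246279181502789 [ 0.3945  0.2968 -0.8941] 61.84821641072631
6.4833 [0.4713 0.3404 0.2051] (np.float64(4.1150376538207105), array([ 0.,  0., -1.])) 0.5225329966408246 [ 0.2175  0.4106 -1.5228] 61.84836929664016
```

Call:
carry_out:
  plan:
    - [[0,0,-0.0005,0,0,0,0.2],[0,0,-0.001,0,0,0,0.2],[0,0,-0.001,0,0,0,0.2],[0,0,-0.001,0,0,0,0.2],[0,0,-0.001,0,0,0,0.2]]

```text
time_s: 6.9
eef_pos: [0.4714, 0.3404, 0.2045]
eef_rot: [-0.0, 0.999, 0.036, 0.0]
wrist_force: [-0.4, -0.8, 3.3]
opening: 0.524
grasp_force: 62.2
```

```bash
python3 s.py
```

```text
6.95 [0.4714 0.3404 0.2045] (np.float64(4.115404320426458), array([ 0.0005,  0.0002, -1.    ])) 0.5255442243225938 [-1.7795 -1.197   2.3666] 62.2260564006865
7.0 [0.4714 0.3404 0.2045] (np.float64(4.112884479835871), array([ 0.0004,  0.0002, -1.    ])) 0.5213010504572797 [-2.5704 -0.8822  3.5697] 62.226737067103386
7.05 [0.4714 0.3404 0.2045] (np.float64(4.115441147071862), array([ 0.0004,  0.0002, -1.    ])) 0.5205030881602436 [-1.5545 -1.3988  3.4024] 62.22751630470157
```

Contact is felt at the expected height, so I'll release gently.

Call:
carry_out:
  plan:
    - [[0,0,0.0002,0,0,0,0.54],[0,0,0.0002,0,0,0,0.56],[0,0,0.0002,0,0,0,0.58],[0,0,0.0002,0,0,0,0.6],[0,0,0.0002,0,0,0,0.62]]

```text
time_s: 7.47
eef_pos: [0.4712, 0.3403, 0.2041]
eef_rot: [0.0, 0.999, 0.036, -0.0]
wrist_force: [-0.3, -0.3, -0.3]
opening: 0.621
grasp_force: 0.0
```

```bash
cat > b.py <<'E'
from h import *
import sys
np.set_printoptions(precision=4,suppress=True)
for i in range(3):
    c=camera('side');o=get_obs();W=pts(c)
    p=W[(abs(W[...,0]-.46)<.1)&(abs(W[...,1]-.335)<.06)&(W[...,2]>.202)&(W[...,2]<.24)]
    t=p[(p[:,0]>.50)];n=p[(p[:,0]<.43)]
    print(o['time_s'],o['opening'],o['wrist_force'],o['grasp_force'],'far max z',np.percentile(t[:,2],90),'near',np.percentile(n[:,2],90),'x',np.percentile(p[:,0],[1,99]),'y',np.percentile(n[:,1],[2,98]))
    # slopes on thin top
    q=n[n[:,2]>np.percentile(n[:,2],50)-.004];A=np.c_[q[:,:2],np.ones(len(q))];print('thin-top fit slope',np.linalg.lstsq(A,q[:,2],rcond=None)[0])
cv2.imwrite(f'pics/{sys.argv[1]}.png',cv2.resize(c['pixels'][140:290,200:400],(800,600),interpolation=cv2.INTER_CUBIC)[:,:,::-1])
E
python3 b.py b1
```

```text
7.5167 0.6154516532096385 [-0.0687 -0.5112  0.7453] 0.0 far max z 0.22580424051778647 near 0.20989069120805673 x [0.393  0.5206] y [0.3165 0.3621]
thin-top fit slope [ 0.0041 -0.0288  0.2171]
7.5667 0.622396967354616 [-0.7465 -0.5968  0.066 ] 0.0 far max z 0.2258486516385674 near 0.20993251240325778 x [0.3926 0.5206] y [0.3162 0.3621]
thin-top fit slope [ 0.0046 -0.0218  0.2146]
7.6167 0.6197356385630168 [0.1821 0.707  0.0478] 0.0 far max z 0.22576858033637215 near 0.20991441215797452 x [0.3929 0.5206] y [0.3167 0.3623]
thin-top fit slope [ 0.0036 -0.0312  0.2181]
```

View pics/b1.png

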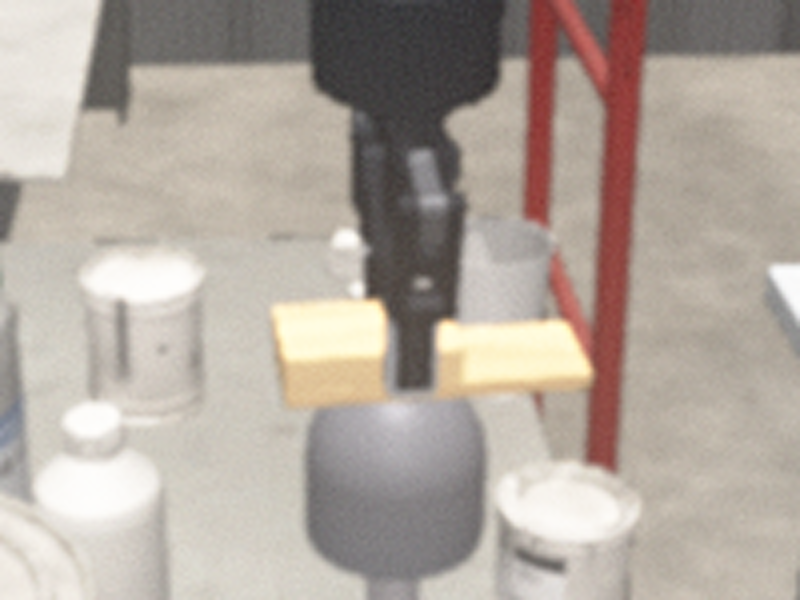

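The board stays level on the dome with the fingers clear, its underside touching at about (395,400). I'll open a little more and back straight up.

Call:
carry_out:
  plan:
    - [[0,0,0,0,0,0,0.68],[0,0,0,0,0,0,0.75],[0,0,0.005,0,0,0,0.78],[0,0,0.015,0,0,0,0.78],[0,0,0.03,0,0,0,0.78]]

```text
time_s: 8.03
eef_pos: [0.4706, 0.34, 0.234]
eef_rot: [0.0, 0.999, 0.036, -0.001]
wrist_force: [-0.0, -0.4, 0.2]
opening: 0.779
grasp_force: 0.0
```

Call:
carry_out:
  plan:
    - [[0,0,0.02,0,0,0,0.78],[0,0,0.04,0,0,0,0.78],[0,0,0.06,0,0,0,0.78],[0,0,0.06,0,0,0,0.78],[0,0,0.06,0,0,0,0.78]]

```text
time_s: 8.45
eef_pos: [0.4721, 0.3408, 0.2965]
eef_rot: [-0.001, 0.999, 0.036, 0.002]
wrist_force: [-0.2, -0.1, -0.2]
opening: 0.781
grasp_force: 0.0
```

```bash
python3 b.py b2; python3 s.py|tail -1
```

```text
8.5 0.7770273843248746 [-0.7737 -1.0047 -0.2783] 0.0 far max z 0.22579760661354065 near 0.21002873979066186 x [0.3933 0.5206] y [0.3168 0.3621]
thin-top fit slope [ 0.0067 -0.0254  0.215 ]
8.55 0.7816794060238635 [ 0.6287  0.0192 -0.4148] 0.0 far max z 0.22582264912440342 near 0.20994314366852265 x [0.3931 0.5206] y [0.3169 0.3618]
thin-top fit slope [ 0.0007 -0.0241  0.2169]
8.6 0.7781865866096305 [-0.0202  0.9373 -0.387 ] 0.0 far max z 0.22579083344560824 near 0.2099336213385148 x [0.3928 0.5206] y [0.3168 0.3621]
thin-top fit slope [ 0.0005 -0.0345  0.2204]
8.75 [0.4708 0.3401 0.2931] (np.float64(4.113067195729133), array([-0.0019, -0.0008, -1.    ])) 0.781065952447988 [-0.6047 -0.6794  0.4079] 0.0
```

The board is balanced and steady, with its end heights unchanged. Next I'll move to the bottle, turning the tool 163° so the wrist stays in range afterwards.

Call:
carry_out:
  plan:
    - [[-0.001,-0.01,0,0,0,0.12,0.6],[-0.002,-0.02,0,0,0,0.24,0.6],[-0.003,-0.03,0,0,0,0.36,0.6],[-0.003,-0.04,0,0,0,0.48,0.6],[-0.003,-0.05,0,0,0,0.6,0.6]]

```text
time_s: 9.17
eef_pos: [0.4679, 0.2898, 0.2936]
eef_rot: [-0.0, 0.943, 0.332, -0.001]
wrist_force: [-0.1, -1.4, -0.6]
opening: 0.6
grasp_force: 0.0
```

Call:
carry_out:
  plan:
    - [[-0.001,-0.01,0,0,0,0.12,0.6],[-0.002,-0.02,0,0,0,0.24,0.6],[-0.003,-0.03,0,0,0,0.36,0.6],[-0.003,-0.04,0,0,0,0.48,0.6],[-0.003,-0.05,0,0,0,0.6,0.6]]

```text
time_s: 9.58
eef_pos: [0.4649, 0.2398, 0.2937]
eef_rot: [-0.0, 0.803, 0.596, -0.001]
wrist_force: [-0.1, 0.1, 0.7]
opening: 0.599
grasp_force: 0.0
```

Call:
carry_out:
  plan:
    - [[-0.001,-0.01,0,0,0,0.12,0.6],[-0.002,-0.02,0,0,0,0.24,0.6],[-0.003,-0.03,0,0,0,0.36,0.6],[-0.003,-0.04,0,0,0,0.48,0.6],[-0.003,-0.05,0,0,0,0.6,0.6]]

```text
time_s: 10.0
eef_pos: [0.4619, 0.1898, 0.2937]
eef_rot: [-0.0, 0.591, 0.807, -0.0]
wrist_force: [-1.0, -1.0, -0.4]
opening: 0.6
grasp_force: 0.0
```

Call:
carry_out:
  plan:
    - [[0,-0.01,0,0,0,0.12,0.6],[0,-0.02,0,0,0,0.24,0.6],[0,-0.03,0,0,0,0.36,0.6],[0,-0.04,0,0,0,0.48,0.6],[0,-0.055,0,0,0,0.6,0.6]]

```text
time_s: 10.42
eef_pos: [0.4619, 0.1353, 0.2937]
eef_rot: [-0.001, 0.326, 0.946, -0.0]
wrist_force: [0.0, -0.3, 0.8]
opening: 0.601
grasp_force: 0.0
```

Call:
carry_out:
  plan:
    - [[0,0,0,0,0,0.12,0.6],[0,0,0,0,0,0.24,0.6],[0,0,0,0,0,0.36,0.6],[0,0,0,0,0,0.45,0.6],[0,0,0,0,0,0.45,0.6]]

```text
time_s: 10.83
eef_pos: [0.462, 0.1353, 0.2938]
eef_rot: [-0.001, 0.108, 0.994, -0.0]
wrist_force: [-0.6, -0.2, 1.1]
opening: 0.599
grasp_force: 0.0
```

```bash
python3 s.py|tail -1; python3 - <<'E'
from h import *
np.set_printoptions(precision=4,suppress=True)
o=get_obs();print(o['q'])
T=snap('wrist','w3');
S=camera('top');U=camera('side')
for nm,c in(('wrist',T),('top',S),('side',U)):
    W=pts(c);p=W[(abs(W[...,0]-.455)<.06)&(abs(W[...,1]-.136)<.05)&(W[...,2]>.145)&(W[...,2]<.185)]
    if len(p)>20:
        print(nm,len(p),cv2.minAreaRect(p[:,:2].astype(np.float32)*1000),p[:,2].max(),np.median(p[:,2]))
        t=p[p[:,2]>.162];print('  topface',cv2.minAreaRect(t[:,:2].astype(np.float32)*1000) if len(t)>9 else 0)
E
```

```text
10.9833 [0.4621 0.1354 0.294 ] (np.float64(167.2439870527691), array([-0.0006, -0.0001, -1.    ])) 0.5980662731436056 [ 0.1101 -0.7493  0.0877] 0.0
[ 0.0378 -0.0825  1.7548 -0.      1.4699 -1.3103]
wrist 1805 ((456.21514892578125, 136.63983154296875), (17.4487247467041, 71.53620147705078), 77.29885864257812) 0.17386857817637152 0.16810157041325385
  topface ((454.4209899902344, 136.8919677734375), (17.44329261779785, 67.59082794189453), 77.5764389038086)
side 387 ((454.71563720703125, 139.92410278320312), (20.841617584228516, 71.60762023925781), 80.4943618774414) 0.17333956460785233 0.1606173930827558
  topface ((452.7882385253906, 140.0377197265625), (20.429161071777344, 66.90058135986328), 80.4943618774414)
```

View pics/w3.png

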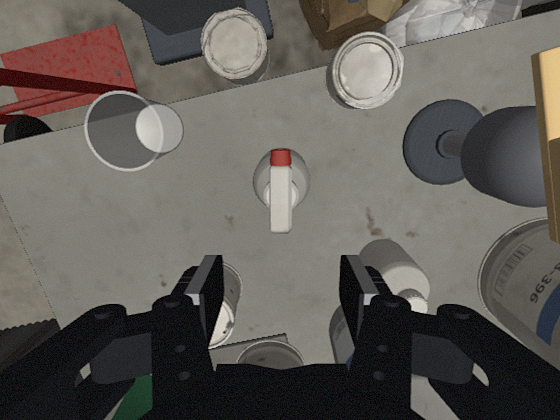

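The wrist view shows the bottle head centred between the fingers, running from (280,150) to (281,232), with the red nozzle ahead. The body axis comes out at (0.4627, 0.135), which matches the TCP. I'll descend.

Call:
carry_out:
  plan:
    - [[0,0,-0.03,0,0,0,0.6],[0,0,-0.06,0,0,0,0.6],[0,0,-0.09,0,0,0,0.6],[0,0,-0.11,0,0,0,0.6],[0,0,-0.12,0,0,0,0.6]]

```text
time_s: 11.55
eef_pos: [0.4603, 0.1353, 0.1713]
eef_rot: [-0.002, 0.11, 0.994, -0.0]
wrist_force: [-0.5, 0.5, 0.5]
opening: 0.602
grasp_force: 0.0
```

Call:
carry_out:
  plan:
    - [[0,0,-0.01,0,0,0,0.6],[0,0,-0.02,0,0,0,0.6],[0,0,-0.026,0,0,0,0.6],[0,0,-0.026,0,0,0,0.6],[0,0,-0.026,0,0,0,0.6]]

```text
time_s: 11.97
eef_pos: [0.4626, 0.1354, 0.1488]
eef_rot: [0.0, 0.11, 0.994, 0.0]
wrist_force: [-0.6, 0.5, 0.1]
opening: 0.597
grasp_force: 0.0
```

```bash
python3 s.py
```

```text
12.0167 [0.4629 0.1354 0.1491] (np.float64(167.40704981507136), array([ 0.0013,  0.    , -1.    ])) 0.6041177470452417 [-0.1748 -1.1993  0.3405] 0.0
12.0667 [0.463  0.1354 0.1493] (np.float64(167.40788580917447), array([ 0.0017,  0.0001, -1.    ])) 0.5970927090414132 [-0.9835  0.3276 -0.5089] 0.0
12.1167 [0.463  0.1354 0.1493] (np.float64(167.40615630475446), array([ 0.0017,  0.    , -1.    ])) 0.5987746092051237 [-0.4844  0.5883 -0.0892] 0.0
```

Call:
carry_out:
  plan:
    - [[0,0,-0.002,0,0,0,0.5],[0,0,-0.002,0,0,0,0.4],[0,0,-0.002,0,0,0,0.3],[0,0,-0.002,0,0,0,0.2],[0,0,-0.002,0,0,0,0.1]]

```text
time_s: 12.53
eef_pos: [0.4625, 0.1354, 0.1467]
eef_rot: [0.0, 0.11, 0.994, 0.0]
wrist_force: [-0.1, 0.9, 1.4]
opening: 0.199
grasp_force: 59.2
```

Call:
carry_out:
  plan:
    - [[0,0,0,0,0,0,0],[0,0,0,0,0,0,0],[0,0,0,0,0,0,0],[0,0,0,0,0,0,0],[0,0,0,0,0,0,0]]

```text
time_s: 12.95
eef_pos: [0.4625, 0.1354, 0.1466]
eef_rot: [0.0, 0.11, 0.994, 0.0]
wrist_force: [0.2, -0.1, 5.4]
opening: 0.198
grasp_force: 59.6
```

```bash
python3 s.py
```

```text
13.0 [0.4625 0.1354 0.1466] (np.float64(167.40712535362164), array([ 0.0007, -0.    , -1.    ])) 0.19438785817683404 [-1.4233  0.6212  5.3105] 59.60645757615566
13.05 [0.4625 0.1354 0.1467] (np.float64(167.40828042177765), array([ 0.0007,  0.    , -1.    ])) 0.19541480611711354 [-0.5414 -0.1707  5.0091] 59.64888471644372
13.1 [0.4626 0.1354 0.1467] (np.float64(167.4051701206905), array([ 0.0007,  0.    , -1.    ])) 0.19317554036376938 [-0.5482 -0.2365  4.7017] 59.6479014493525
```

Gripped. I'll lift 53 mm, turn -77.4° and move to aim, with the nozzle 10 cm from the balance point along +y.

Call:
carry_out:
  plan:
    - [[0,0,0.006,0,0,0,0],[0,0,0.018,0,0,0,0],[0,0,0.032,0,0,0,0],[0,0,0.046,0,0,0,0],[0,0,0.053,0,0,0,0]]

```text
time_s: 13.52
eef_pos: [0.4623, 0.1353, 0.2003]
eef_rot: [0.0, 0.11, 0.994, -0.0]
wrist_force: [1.0, 0.2, -2.6]
opening: 0.198
grasp_force: 58.7
```

Call:
carry_out:
  plan:
    - [[0,0,0,0,0,-0.04,0],[0,0,0,0,0,-0.12,0],[0.001,0.005,0,0,0,-0.22,0],[0.002,0.01,0,0,0,-0.32,0],[0.003,0.018,0,0,0,-0.42,0]]

```text
time_s: 13.93
eef_pos: [0.4646, 0.1531, 0.1985]
eef_rot: [-0.001, 0.317, 0.948, -0.001]
wrist_force: [0.1, 0.6, -2.0]
opening: 0.191
grasp_force: 58.7
```

Call:
carry_out:
  plan:
    - [[0.001,0.008,0,0,0,-0.1,0],[0.002,0.016,0,0,0,-0.2,0],[0.003,0.024,0,0,0,-0.3,0],[0.004,0.032,0,0,0,-0.4,0],[0.005,0.038,0,0,0,-0.5,0]]

```text
time_s: 14.35
eef_pos: [0.4695, 0.1918, 0.1984]
eef_rot: [-0.001, 0.542, 0.841, -0.001]
wrist_force: [0.5, -0.4, -2.5]
opening: 0.195
grasp_force: 58.8
```

Call:
carry_out:
  plan:
    - [[0,0.003,0,0,0,-0.1,0],[0,0.006,0,0,0,-0.2,0],[0,0.006,0,0,0,-0.3,0],[0,0.006,0,0,0,-0.39,0],[0,0.006,0,0,0,-0.43,0]]

```text
time_s: 14.77
eef_pos: [0.4695, 0.1973, 0.1984]
eef_rot: [-0.001, 0.708, 0.706, -0.001]
wrist_force: [-0.3, 0.7, -2.3]
opening: 0.195
grasp_force: 58.8
```

Call:
carry_out:
  plan:
    - [[0,0,0,0,0,0,0],[0,0,0,0,0,0,0],[0,0,0,0,0,0,0],[0,0,0,0,0,0,0],[0,0,0,0,0,0,0]]

```text
time_s: 15.18
eef_pos: [0.4702, 0.1973, 0.1992]
eef_rot: [-0.0, 0.707, 0.708, -0.0]
wrist_force: [1.5, 0.4, -2.2]
opening: 0.194
grasp_force: 58.8
```

```bash
python3 s.py|tail -1; python3 b.py b3|head -2; python3 - <<'E'
from h import *
np.set_printoptions(precision=4,suppress=True)
S=snap('side','side4');T=snap('top','top4');w=snap('wrist','w4')
for nm,c in(('side',S),('top',T),('wrist',w)):
    W=pts(c);P=c['pixels'].astype(int);red=(P[...,0]>P[...,1]*1.8)&(P[...,0]>80)&(abs(W[...,0]-.47)<.06)&(abs(W[...,1]-.235)<.06)&(W[...,2]>.15)
    p=W[red];print(nm,len(p)); 
    if len(p)>3: print(p.min(0),p.max(0),np.median(p,0))
a=np.hstack([cv2.resize(x['pixels'],(400,300))for x in(S,w)]);b=np.hstack([cv2.resize(T['pixels'][120:300,120:360],(400,300)),cv2.resize(S['pixels'][150:300,220:420],(400,300))])
cv2.imwrite('pics/m4.png',np.vstack([a,b])[:,:,::-1])
E
```

```text
15.3333 [0.4702 0.1974 0.1993] (np.float64(90.07234208242747), array([-0., -0., -1.])) 0.1995470284369937 [ 0.4094  0.0251 -2.1075] 58.771881591528654
15.3833 0.1956215575191303 [-0.2339 -0.9109 -3.1432] 58.770957444794476 far max z 0.225784148217665 near 0.21004681573321696 x [0.393  0.5206] y [0.3162 0.3618]
thin-top fit slope [ 0.0082 -0.0292  0.2156]
side 29
[0.4654 0.2356 0.2064] [0.475  0.2433 0.2176] [0.4712 0.2398 0.2136]
top 0
wrist 1421
[0.4621 0.2276 0.2051] [0.4787 0.2403 0.2197] [0.4704 0.2344 0.2157]
```

View pics/m4.png

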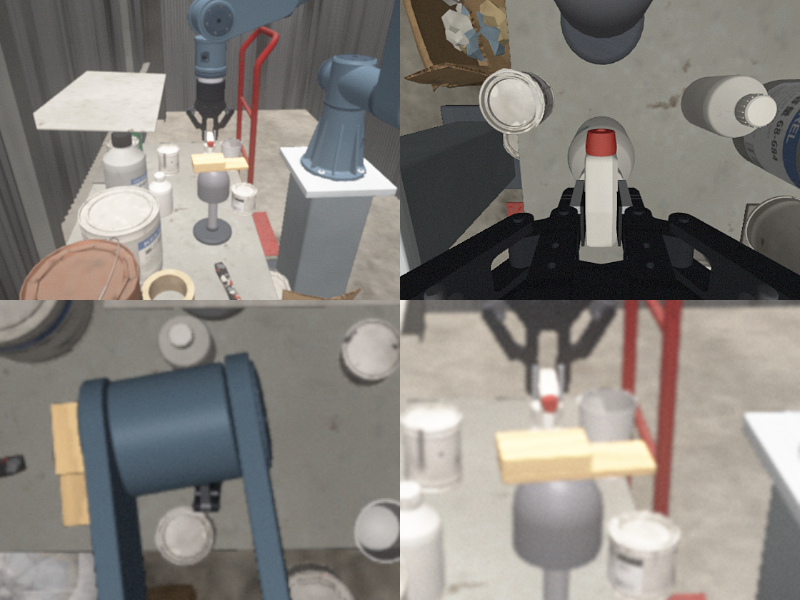

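The pictures show the board level on the dome and the red nozzle at about (0.4705, 0.240, 0.211), pointing +y at it. I'll hold this for just over two seconds.

Call:
carry_out:
  plan:
    - [[0,0,0,0,0,0,0],[0,0,0,0,0,0,0],[0,0,0,0,0,0,0],[0,0,0,0,0,0,0],[0,0,0,0,0,0,0]]

```text
time_s: 16.05
eef_pos: [0.4702, 0.1974, 0.1993]
eef_rot: [-0.0, 0.707, 0.707, -0.0]
wrist_force: [-0.3, 0.9, -2.1]
opening: 0.197
grasp_force: 58.8
```

Call:
carry_out:
  plan:
    - [[0,0,0,0,0,0,0],[0,0,0,0,0,0,0],[0,0,0,0,0,0,0],[0,0,0,0,0,0,0],[0,0,0,0,0,0,0]]

```text
time_s: 16.47
eef_pos: [0.4702, 0.1974, 0.1993]
eef_rot: [-0.0, 0.707, 0.707, -0.0]
wrist_force: [-0.8, -0.7, -2.5]
opening: 0.198
grasp_force: 58.8
```

Call:
carry_out:
  plan:
    - [[0,0,0,0,0,0,0],[0,0,0,0,0,0,0],[0,0,0,0,0,0,0],[0,0,0,0,0,0,0],[0,0,0,0,0,0,0]]

```text
time_s: 16.88
eef_pos: [0.4702, 0.1974, 0.1993]
eef_rot: [-0.0, 0.707, 0.707, -0.0]
wrist_force: [0.2, -0.5, -2.7]
opening: 0.195
grasp_force: 58.8
```

Call:
carry_out:
  plan:
    - [[0,0,0,0,0,0,0],[0,0,0,0,0,0,0],[0,0,0,0,0,0,0],[0,0,0,0,0,0,0],[0,0,0,0,0,0,0]]

```text
time_s: 17.3
eef_pos: [0.4702, 0.1974, 0.1993]
eef_rot: [0.0, 0.707, 0.707, 0.0]
wrist_force: [0.3, 0.4, -2.6]
opening: 0.196
grasp_force: 58.8
```

Call:
carry_out:
  plan:
    - [[0,0,0,0,0,0,0],[0,0,0,0,0,0,0],[0,0,0,0,0,0,0],[0,0,0,0,0,0,0],[0,0,0,0,0,0,0]]

```text
time_s: 17.72
eef_pos: [0.4702, 0.1974, 0.1993]
eef_rot: [0.0, 0.707, 0.707, -0.0]
wrist_force: [-0.1, 0.0, -3.1]
opening: 0.198
grasp_force: 58.8
```

Call:
carry_out:
  plan:
    - [[0,0,0,0,0,0,0],[0,0,0,0,0,0,0],[0,0,0,0,0,0,0],[0,0,0,0,0,0,0],[0,0,0,0,0,0,0]]

```text
time_s: 18.13
eef_pos: [0.4702, 0.1973, 0.1993]
eef_rot: [-0.0, 0.707, 0.707, -0.0]
wrist_force: [-0.3, 0.1, -3.0]
opening: 0.197
grasp_force: 58.8
```

```bash
python3 s.py|tail -1
```

```text
18.2833 [0.4702 0.1974 0.1993] (np.float64(90.05996073020512), array([-0., -0., -1.])) 0.19558534350871415 [-0.0593 -0.8423 -2.3917] 58.77336198929697
```

Now I'll reverse the path back to where the bottle stood.

Call:
carry_out:
  plan:
    - [[0,-0.003,0,0,0,0.04,0],[0,-0.006,0,0,0,0.12,0],[0,-0.01,0,0,0,0.22,0],[-0.001,-0.014,0,0,0,0.32,0],[-0.002,-0.02,0,0,0,0.42,0]]

```text
time_s: 18.7
eef_pos: [0.4682, 0.1774, 0.1994]
eef_rot: [-0.0, 0.542, 0.841, 0.0]
wrist_force: [0.2, -0.2, -1.9]
opening: 0.198
grasp_force: 58.8
```

Call:
carry_out:
  plan:
    - [[-0.001,-0.007,0,0,0,0.1,0],[-0.002,-0.014,0,0,0,0.2,0],[-0.003,-0.021,0,0,0,0.3,0],[-0.004,-0.028,0,0,0,0.4,0],[-0.005,-0.035,0,0,0,0.5,0]]

```text
time_s: 19.12
eef_pos: [0.4632, 0.1421, 0.1994]
eef_rot: [0.0, 0.317, 0.948, 0.0]
wrist_force: [1.1, -0.2, -2.1]
opening: 0.198
grasp_force: 58.8
```

Call:
carry_out:
  plan:
    - [[-0.001,-0.004,0,0,0,0.1,0],[-0.001,-0.007,0,0,0,0.2,0],[-0.001,-0.007,0,0,0,0.3,0],[-0.001,-0.007,0,0,0,0.39,0],[-0.001,-0.007,0,0,0,0.43,0]]

```text
time_s: 19.53
eef_pos: [0.4623, 0.1352, 0.1994]
eef_rot: [0.0, 0.107, 0.994, 0.0]
wrist_force: [-0.3, 0.5, -2.5]
opening: 0.2
grasp_force: 58.7
```

Call:
carry_out:
  plan:
    - [[0,0,-0.01,0,0,0,0],[0,0,-0.025,0,0,0,0],[0,0,-0.04,0,0,0,0],[0,0,-0.047,0,0,0,0],[0,0,-0.047,0,0,0,0]]

```text
time_s: 19.95
eef_pos: [0.4606, 0.1353, 0.15]
eef_rot: [-0.002, 0.11, 0.994, -0.0]
wrist_force: [-0.2, -0.4, -2.1]
opening: 0.196
grasp_force: 58.7
```

```bash
python3 s.py
```

```text
20.0 [0.4614 0.1353 0.1512] (np.float64(167.36223039932267), array([-0.0025, -0.0001, -1.    ])) 0.19972827949821087 [-0.3781 -0.2739 -1.7702] 58.74263321980834
20.05 [0.4622 0.1354 0.1522] (np.float64(167.371999467916), array([-0.0006, -0.    , -1.    ])) 0.1955772574563782 [ 0.0913 -0.3668 -1.9453] 58.742889356799424
20.1 [0.4627 0.1354 0.1528] (np.float64(167.38213586083285), array([ 0.0008,  0.    , -1.    ])) 0.19820173838186883 [ 1.3253 -0.2177 -2.8703] 58.74291643034667
```

Height left to lower is about 6 mm.

Call:
carry_out:
  plan:
    - [[0,0,-0.0015,0,0,0,0],[0,0,-0.003,0,0,0,0],[0,0,-0.0045,0,0,0,0],[0,0,-0.0055,0,0,0,0],[0,0,-0.0055,0,0,0,0]]

```text
time_s: 20.52
eef_pos: [0.4622, 0.1353, 0.1468]
eef_rot: [0.0, 0.11, 0.994, -0.0]
wrist_force: [0.7, 0.4, -2.1]
opening: 0.196
grasp_force: 58.9
```

```bash
python3 s.py
```

```text
20.5667 [0.4622 0.1354 0.1468] (np.float64(167.40537125243236), array([-0., -0., -1.])) 0.19652615394438658 [-0.2432  0.1134 -2.8024] 58.87704558670521
20.6167 [0.4622 0.1354 0.1469] (np.float64(167.405109846752), array([ 0., -0., -1.])) 0.19557140715183619 [ 0.1048 -0.399  -2.895 ] 58.87754485476762
20.6667 [0.4623 0.1354 0.1469] (np.float64(167.40630929786047), array([ 0.,  0., -1.])) 0.1979705454719859 [-0.1713 -0.1733 -3.0019] 58.876574146561325
```

Call:
carry_out:
  plan:
    - [[0,0,-0.0005,0,0,0,0],[0,0,-0.0007,0,0,0,0],[0,0,-0.0007,0,0,0,0],[0,0,-0.0007,0,0,0,0],[0,0,-0.0007,0,0,0,0]]

```text
time_s: 21.08
eef_pos: [0.4626, 0.1353, 0.1467]
eef_rot: [0.0, 0.11, 0.994, -0.0]
wrist_force: [-1.3, -0.5, 6.1]
opening: 0.198
grasp_force: 59.8
```

Call:
carry_out:
  plan:
    - [[0,0,0,0,0,0,0.23],[0,0,0,0,0,0,0.28],[0,0,0,0,0,0,0.36],[0,0,0,0,0,0,0.44],[0,0,0,0,0,0,0.5]]

```text
time_s: 21.5
eef_pos: [0.4622, 0.1354, 0.146]
eef_rot: [-0.0, 0.11, 0.994, 0.0]
wrist_force: [0.1, 0.1, 0.6]
opening: 0.501
grasp_force: 0.0
```

Call:
carry_out:
  plan:
    - [[0,0,0,0,0,0,0.55],[0,0,0.01,0,0,0,0.6],[0,0,0.03,0,0,0,0.6],[0,0,0.055,0,0,0,0.6],[0,0,0.085,0,0,0,0.6]]

```text
time_s: 21.92
eef_pos: [0.4612, 0.1353, 0.2315]
eef_rot: [-0.001, 0.11, 0.994, -0.0]
wrist_force: [1.3, 0.6, -0.8]
opening: 0.601
grasp_force: 0.0
```

Call:
carry_out:
  plan:
    - [[0,0,0.03,0,0,0,0.6],[0,0,0.05,0,0,0,0.6],[0,0,0.06,0,0,0,0.6],[0,0,0.06,0,0,0,0.6],[0,0,0.06,0,0,0,0.6]]

```text
time_s: 22.33
eef_pos: [0.4621, 0.1354, 0.2909]
eef_rot: [0.0, 0.11, 0.994, 0.0]
wrist_force: [-0.3, 0.4, -1.1]
opening: 0.603
grasp_force: 0.0
```

```bash
python3 s.py|tail -1; python3 b.py b5|tail -2; python3 - <<'E'
from h import *
c=camera('wrist');W=pts(c);p=W[(abs(W[...,0]-.455)<.06)&(abs(W[...,1]-.136)<.05)&(W[...,2]>.145)&(W[...,2]<.185)]
print(len(p),cv2.minAreaRect(p[:,:2].astype(np.float32)*1000),p[:,2].max(),np.median(p[:,2]))
s=camera('side')
cv2.imwrite('pics/end.png',np.hstack([cv2.resize(x['pixels'],(400,300)) for x in(s,c)])[:,:,::-1])
E
```

```text
22.4833 [0.4613 0.1353 0.2892] (np.float64(167.40328423380532), array([-0.0034, -0.0001, -1.    ])) 0.5967389959707788 [-0.1871  0.5949 -0.9238] 0.0
22.6333 0.6010812431462692 [0.7127 0.3438 0.0086] 0.0 far max z 0.2257247974048728 near 0.21002257046926676 x [0.3931 0.5206] y [0.3166 0.362 ]
thin-top fit slope [ 0.0009 -0.0284  0.2183]
1865 ((456.79803466796875, 136.07456970214844), (17.68480682373047, 71.6518325805664), 77.32510375976562) 0.1739647357602373 0.16800353419229053
```

View pics/end.png

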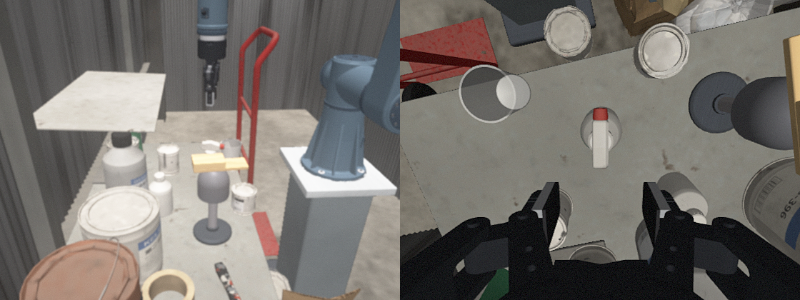

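The picture shows the board balanced on the dome at (215,162) and the bottle upright where it stood, to within 1 mm. The gripper is clear, so I'm handing in.

```bash
python3 -c "
from bench import hand_in
print(hand_in())"
```

```text
the job is handed in; nothing more can be done
None
```

I handed the job in; the bench gave no verdict, but in the last pictures the board is balanced level on the dome, and the bottle, after spraying aim held for over two seconds, stands back within about 1 mm of its starting place.

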